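# Start a vacuum draw on the extraction manifold

## Task

Start the vacuum draw, working only with the closed fingertips: push the manifold's mushroom-shaped vent plunger fully down, then press the raised half of the pump's rocker until it has tipped right over, and last press the bench timer's round key fully down, hold it for about a second and let it come up. Keep to that order, leave the timer's square key alone, and pick up or shove nothing: the timer stays lying where it is and the beaker, bottle, vials, jar and scoop stay where they stand.

Things in the scene. Friction and masses are not known exactly. Their poses are not given: they have to be found in the camera images.
- manifold: Fixed vacuum manifold: glass tank between white base and white lid, 240 long (its x) x 110 wide (its y) x 130 mm high, with white cartridges standing on the lid up to 171 mm above the bench. Origin: centre of its underside; z up. It stands on the left or on the right, turned up to 0.35 rad; the vent plunger is at the end of the lid nearer the robot.
- vent_top (a point): Centre of the top of the vent plunger's black mushroom head (30 mm diameter, 10 mm thick, on a steel stem). It stands 158 mm above the bench when fully up and moves with the plunger. On the manifold's long centre line, 85 mm from its origin towards -x; the nearest cartridge is 81 mm away and its top is 13 mm higher than the raised head.
- vent (a joint): Travel of the vent plunger in m: 0 fully up (open), 0.012 fully down (closed; hard stop); starts between 0 and 0.003. It slides straight down against a friction of about 5 N and stays where it is left.
- pump: Fixed vacuum pump: grey box 200 long (its x) x 150 wide (its y), flat top 100 mm above the bench, louvred sides. Origin: centre of its underside; z up. It stands on the other side from the manifold, turned up to 0.35 rad. The rocker is in the half of the top nearer the robot; in the farther half are a fixed black knob (36 mm diameter, 22 mm high) and a round gauge (44 mm diameter, 13 mm high), to be left alone.
- rocker_raised (a point): Point on the top face of the rocker, in the middle of its raised half, 19 mm from the pivot (towards the pump's +x, away from the robot), where to press; about 117 mm above the bench at the start, it moves with the rocker and ends about 109 mm high. The rocker is black, 52 mm long (pump's x) x 32 mm wide x 10 mm thick; its pivot lies 108 mm above the bench, 45 mm from the pump's origin towards -x, and its axis is the pump's y. A flat bezel 3 mm high surrounds it.
- rocker (a joint): Angle of the rocker in rad: 0 off (half away from the robot raised by 0.22 rad), 0.44 on (that half fully down; hard stop). Stiff with a friction of about 0.05 N m (3 to 6 N at the fingertips) and stays where it is left. A flat fingertip 20 mm wide, pressing at the raised point, has to come down to about 110 mm above the bench to tip it right over.
- timer: Loose bench timer lying between pump and manifold: white case 115 long (its x) x 70 wide (its y) x 28 mm high, 0.35 kg, turned up to 0.4 rad. Origin: centre of its underside; z up. The round key is at the end nearer the robot, the display in the middle, the square key at the far end. Pump and manifold beside it are 100 to 171 mm high; at the back of the bench (beyond 0.76 m) two fixed flasks on a white foam block reach 218 mm.
- round_key_top (a point): Centre of the top of the timer's round key (28 mm diameter, stands 10 mm proud of the case, 38 mm above the bench when up); 34 mm from the timer's origin towards -x. It moves with the key.
- round_key (a joint): Travel of the round key in m: 0 up, 0.005 fully down (hard stop). Sprung: it takes about 2 to 4 N and comes up when let go.
- square_key_top (a point): Centre of the top of the timer's square key (16 x 16 mm, 5 mm proud of the case), 37 mm from the timer's origin towards +x. Not to be pressed.
- square_key (a joint): Travel of the square key in m: 0 up, 0.003 down. Sprung. Must stay up.
- beaker: Loose glass beaker, 64 mm diameter, 80 mm high, behind the timer. Origin: centre of its underside.
- vial_a: Loose amber vial, 24 mm diameter, 50 mm high, left of the timer. Origin: centre of its underside.
- vial_b: Loose amber vial, 24 mm diameter, 50 mm high, right of the timer. Origin: centre of its underside.
- reagent: Loose amber reagent bottle, 68 mm diameter, 150 mm high, at the left. Origin: centre of its underside.
- jar: Loose white plastic jar with a dark lid, 50 mm diameter, 60 mm high, at the front right. Origin: centre of its underside.
- scoop: Loose steel lab scoop, 170 mm long, lying flat on the bench at the front left. Origin: centre of its underside.
Mind the look-alikes: they are no part of the job. What is shaped like the timer but turquoise is not meant.

How it is judged:
By the outcome, as a careful person would: the job done as asked, in the order asked, and still so for the second after the job is handed in, with the robot touching nothing.
It also fails if it takes over 61 s, if anything falls off the work surface, if the arm or the gripper's body presses on something with over 40 N, if the wrist force passes 120 N, or if a joint passes its speed limit or range.

## Robot

A 6-joint arm with a two-finger parallel gripper is mounted at the origin on the work surface. World frame = base frame: x ahead of the robot, y to its left, z up, the work surface at z = 0. Lengths are in mm, angles in degrees, forces in N, time in s.
With the tool pointing down it reaches from about 350 to 850 mm from the base axis. Payload 8.1 kg.
Tool frame: the origin (TCP) lies on the centre line of the jaws, within the pads' length; the fingertips stand 19 mm ahead of it and the grasp point (between the pads) is the TCP; z points along the fingers, y is the direction in which the jaws open and shut (so a half turn about z gives the same grasp; the last joint's range is limited). The gripper opens to 85 mm and grips with 20 to 120 N. Pads are 22 mm wide; open, the fingers measure 114 mm over their backs; the gripper's body (76 mm by 85 mm) begins 54 mm behind the grasp point. The pads swing forward as they close: fully open they stand 13 mm farther back than shut.
Start: joints at [-82.013, 7.471, 85.268, -0, 87.261, -4.893], TCP at [133.767, -584.903, 250.292] pointing down, gripper open.
Joint ranges: [-169.43, 169.43], [-51.17, 129.36], [1.28, 143.12], [-76.62, 256.62], [0, 156.53], [-152.29, 152.29]. Speed limits (degrees/s): [136.94, 136.94, 159.86, 180, 180, 180].

## Interface

Orientations are given as [roll, pitch, yaw] about the fixed x, y, z axes, in that order (R = Rz(yaw) Ry(pitch) Rx(roll)).
In Python, from bench import r, viewer gives the robot as it stands.
- The arm moves only by the tool carry_out, never from a script. Its argument "commands" is a list that holds one entry, the list of rows, each a list of 7 numbers: the finger opening in mm, from 0 to 85.4, then the shift along the tool's x, y, z in mm, then the turn, a rotation vector about the tool's x, y, z in degrees. A call has 1 to 5 rows; each row is the pose to reach, as a shift and turn from the pose commanded when the call began, along the tool's axes at that moment; what a row does not reach only later rows make up. A row lasts 1/8 s, in which the tool goes at most 62.5 mm and 10.7 degrees, less where a joint would pass 70% of its speed; a pose out of reach is approached as far as the arm can. A call with a gripper value outside its range is refused whole. The fingers move at their own pace and stop on an object; "grip_force" is the grip in N (left out, the last holds). Time passes only in rows, so rows that repeat a pose let the fingers close. It gives the time, the measured TCP pose, the force and the opening at its end, in the units of the state.
- r.sense(): the state, without advancing time (a new reading comes with each control period).
- viewer.snapshot(name): name is "scene" or "top" or "wrist"; returns the picture (420x560x3 uint8, red, green, blue); there is no depth.
- viewer.calibration(name): a dict with "camera_matrix" (3x3 intrinsics, pixels), "rvec" (rotation vector, rad) and "tvec" (3), from world to camera coordinates, as OpenCV has them. Camera axes: x right, y down, z forward; pixel columns grow to the right and rows downward; lengths in mm; the calibration is good to about 2 mm. A picture is of the moment at which its call begins: read the wrist's pose just before it. calibration takes no time and is no camera call; for the wrist camera it gives the pose at the moment of the call.
- r.hand_in(): hands the job in, once; it reports no verdict.
The state is a dict: "time": time; "joint_pos": joint angles; "qd": joint speeds; "joint_efforts": joint torques, N m; "tool_pos": TCP position; "tcp_rot": TCP orientation; "ft_force": force on the tool from outside, world axes, zero at the start; "wrist_torque": the same for the moment, N m; "finger_gap": finger opening in mm.
Only numpy, scipy, OpenCV 4.12 (cv2) and the standard library are available. Lean on these libraries where they do the work, as an engineer would, in place of code of your own. Each camera call takes 0.05 s, during which the arm holds its last target. There are 200 camera calls.

## Working session

There is one attempt and no reset: what is moved stays moved. The work goes in short steps, Python scripts to look and compute and a tool call to move; the robot and the scene stay as the last step left them, time stands still between calls to the robot, and variables do not carry over. Pictures are saved under pics/ and viewed, about 8 in all and at most 12, crops included, and the job is handed in when it is done.

Besides the shell and the picture viewer there is one more tool, called as name(argument=value, ...) on one line, values as JSON. carry_out: Moves the arm, as the interface text tells. Its arguments: {"type":"object","properties":{"commands":{"type":"array","items":{"type":"array","items":{"type":"array","items":{"type":"number"}}}},"grip_force":{"type":"number"}},"required":["commands"]}

```bash
ls; mkdir -p pics
cat > h.py <<'E'
import numpy as np, cv2
from bench import r, viewer
def snap(n,f):
    c=viewer.calibration(n); im=viewer.snapshot(n); cv2.imwrite('pics/'+f,cv2.cvtColor(im,cv2.COLOR_RGB2BGR)); np.save('pics/'+f+'.npy',c,allow_pickle=True); return im,c
def ray(c,u,v,z):
    R=cv2.Rodrigues(np.array(c['rvec'],float))[0]; t=np.array(c['tvec'],float).ravel()
    o=-R.T@t; d=R.T@np.linalg.inv(np.array(c['camera_matrix']))@[u,v,1]
    return o+d*(z-o[2])/d[2]
def proj(c,p):
    return cv2.projectPoints(np.array(p,float).reshape(-1,3),np.array(c['rvec'],float),np.array(c['tvec'],float),np.array(c['camera_matrix'],float),None)[0].reshape(-1,2)
E
python3 - <<'E'
from h import *
print(r.sense())
for n in('scene','top'):
    im,c=snap(n,n+'0.png'); R=cv2.Rodrigues(np.array(c['rvec'],float))[0]; print(n,-R.T@np.ravel(c['tvec']),c['camera_matrix'])
a=cv2.imread('pics/top0.png'); cv2.imwrite('pics/top0b.png',cv2.resize(a,(800,600),interpolation=cv2.INTER_CUBIC))
E
```

```text
pics
{'time': 0.0, 'joint_pos': array([-8.20109572e+01,  7.51528251e+00,  8.53292029e+01,  1.73301031e-04,
        8.72603630e+01, -4.89428481e+00]), 'qd': array([ 0.0440055 , -0.12349257, -0.0051944 ,  0.02287135,  0.00403065,
       -0.07557097]), 'joint_efforts': array([-1.61345361e-03, -5.69400465e+01, -5.00561607e+01, -3.78219547e-04,
        1.48336584e-02, -6.24578934e-05]), 'tool_pos': array([ 133.71955247, -584.39013338,  249.24330071]), 'tcp_rot': array([-1.79895549e+02, -9.11786005e-03,  1.28833109e+01]), 'ft_force': array([-0.7502643 ,  0.54310116,  0.49153327]), 'wrist_torque': array([0.0185502 , 0.02059842, 0.01334603]), 'finger_gap': 85.18610810865658}
scene [1348.87525571  366.43146898  989.97341709] [[534.1983372    0.         284.79177144]
 [  0.         534.1983372  218.9177074 ]
 [  0.           0.           1.        ]]
top [ 195.20465842   84.37630737 1633.08325923] [[514.20036339   0.         286.9516797 ]
 [  0.         514.20036339 207.25828062]
 [  0.           0.           1.        ]]
```

View pics/top0b.png

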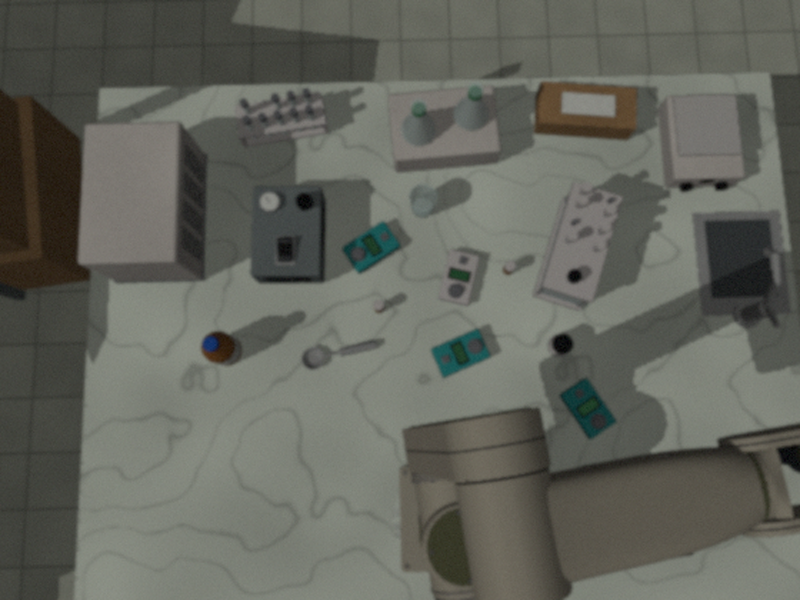

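View pics/scene0.png

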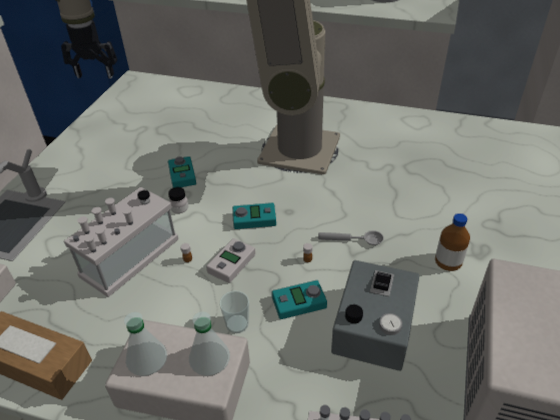

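Top view, pixels as enlarged: white timer at (462,275) with its round key at (456,291); three turquoise look-alikes at (372,247), (461,352) and (588,408); vent head at (575,275); rocker at (286,248); jar lid at (562,343). The white timer between pump and manifold fits the description.

Run:
```python
from h import *
a=cv2.imread('pics/top0.png'); c=np.load('pics/top0.png.npy',allow_pickle=True).item()
s=cv2.imread('pics/scene0.png'); cs=np.load('pics/scene0.png.npy',allow_pickle=True).item()
g=cv2.cvtColor(a,cv2.COLOR_BGR2GRAY)
def blob(g,x0,y0,x1,y1,th,z,c):
    m=(g[y0:y1,x0:x1]<th).astype(np.uint8); n,l,st,ce=cv2.connectedComponentsWithStats(m)
    for i in range(1,n):
        if st[i,4]>15:
            u,v=ce[i]+[x0,y0]; print('blob',st[i],(round(u,1),round(v,1)),ray(c,u,v,z).round(1))
print('vent top');blob(g,385,175,420,210,40,155,c)
print('rocker');blob(g,185,155,215,195,40,110,c)
gs=cv2.cvtColor(s,cv2.COLOR_BGR2GRAY)
print('vent scene');blob(gs,130,183,155,206,50,155,cs)
print('rocker scene');blob(gs,365,268,400,300,50,110,cs)
big=np.hstack([cv2.resize(a[160:215,300:350],None,fx=7,fy=7,interpolation=cv2.INTER_CUBIC)[:385,:350],cv2.resize(a[125:205,170:235],None,fx=5,fy=5,interpolation=cv2.INTER_CUBIC)[:385]])
cv2.imwrite('pics/crop1.png',big)
```

```text
vent top
blob [13 14  9  8 51] (np.float64(402.1), np.float64(192.8)) [ 488.1 -262.8  155. ]
rocker
blob [ 10  11  10  16 145] (np.float64(199.6), np.float64(173.6)) [573.7 338.6 110. ]
blob [ 0 39 30  1 30] (np.float64(199.5), np.float64(194.0)) [510.2 338.8 110. ]
vent scene
blob [ 8  8 11  9 87] (np.float64(143.1), np.float64(194.9)) [ 497.1 -258.4  155. ]
rocker scene
blob [  8   4  18  19 245] (np.float64(381.6), np.float64(281.3)) [577.  339.8 110. ]
```

View pics/crop1.png

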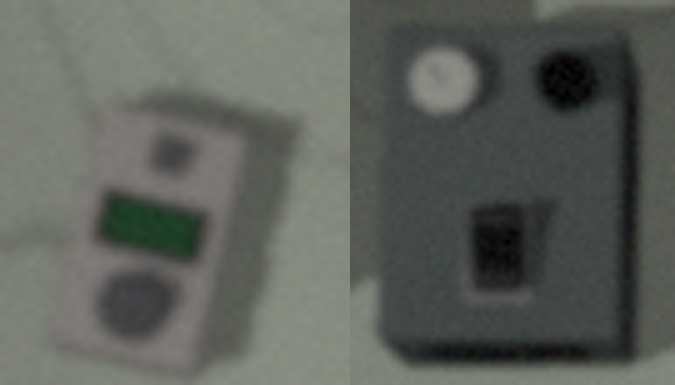

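The crop confirms it: the white case has the round key near (319.7,203.1) and the square key at (324.7,181.7) in the original picture. Closing the fingers and heading for the vent.

carry_out(commands=[[[0,366,-229,0,0,0,0],[0,366,-229,0,0,0,0],[0,366,-229,0,0,0,0],[0,366,-229,0,0,0,0],[0,366,-229,0,0,0,0]]], grip_force=20)

```text
time: 0.72
tool_pos: [356.0, -362.5, 250.0]
tcp_rot: [-180.0, 0.0, 12.9]
ft_force: [0.4, -0.3, 0.4]
finger_gap: 0.2
```

Run:
```python
from h import *
c=np.load('pics/top0.png.npy',allow_pickle=True).item()
for u,v,z in((319.7,203.1,38),(324.7,181.7,33)): print(ray(c,u,v,z).round(1))
# lateral pump frame: gauge and knob, crop2
for u,v,z in((340+0,0,0),): pass
f=lambda x,y:(170+(x-350)/5,125+y/5)
for p,z in(((443,80),113),((567,80),122),((395,28),100),((625,28),100),((625,345),100),((385,340),100)): print(p,ray(c,*f(*p),z).round(1))
```

```text
[485.4 -28.2  38. ]
[555.2 -47.1  33. ]
(443, 80) [676.6 372.  113. ]
(567, 80) [671.6 294.7 122. ]
(395, 28) [715.1 404.5 100. ]
(625, 28) [711.2 261.6 100. ]
(625, 345) [510.2 263.  100. ]
(385, 340) [517.3 408.9 100. ]
```

carry_out(commands=[[[0,100,-62,0,0,0,0],[0,100,-62,0,0,0,0],[0,100,-62,0,0,0,0]]])

```text
time: 1.1
tool_pos: [440.7, -278.4, 249.8]
tcp_rot: [-179.9, -0.0, 13.2]
ft_force: [-0.8, -0.3, 0.8]
finger_gap: 0.1
```

Run:
```python
from h import *
s=r.sense(); print(s['tool_pos'],s['tcp_rot'])
im,c=snap('wrist','w1.png'); R=cv2.Rodrigues(np.array(c['rvec'],float))[0]; print(-R.T@np.ravel(c['tvec']),R[2])
print(proj(c,[[488,-263,155],[497,-258,155],[440,-280,231]]))
```

```text
[ 440.69962045 -278.42058167  249.80166231] [-1.79925510e+02 -1.03315284e-02  1.31880246e+01]
[ 513.36946071 -261.21673556  374.29824516] [-0.2858138  -0.06622839 -0.95599387]
[[275.69400799 143.99456002]
 [270.79934939 127.01895126]
 [286.22040405 280.77769478]]
```

View pics/w1.png

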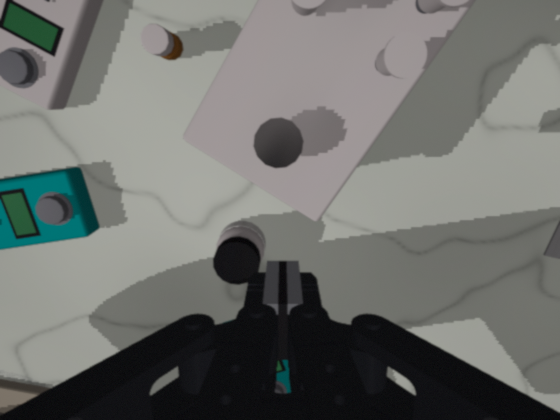

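Wrist view: vent head at (278,142), fingertips around (284,280), jar at (238,255), white timer's round key at (17,67) with the turquoise timer below it.

Run:
```python
from h import *
a=cv2.imread('pics/w1.png'); c=np.load('pics/w1.png.npy',allow_pickle=True).item()
g=cv2.cvtColor(a,cv2.COLOR_BGR2GRAY)
m=(g[105:180,245:312]<90).astype(np.uint8);n,l,st,ce=cv2.connectedComponentsWithStats(m)
i=1+st[1:,4].argmax();u,v=ce[i]+[245,105];print(st[i],u,v,ray(c,u,v,156.5).round(1))
# lens check: diameter
w=st[i,2];print(np.linalg.norm(ray(c,u-w/2,v,156)-ray(c,u+w/2,v,156)))
print('round',ray(c,17,67,38).round(1))
```

```text
[   9   13   50   50 1879] 278.2501330494944 142.5726450239489 [ 489.3 -264.3  156.5]
29.692140037953635
round [488. -32.  38.]
```

carry_out(commands=[[[0,51,-3,0,0,0,0],[0,51,-3,40,0,0,0],[0,51,-3,65,0,0,0],[0,51,-3,65,0,0,0]]])

```text
time: 1.65
tool_pos: [485.4, -267.4, 182.4]
tcp_rot: [-179.8, 0.2, 12.8]
ft_force: [-1.0, 0.4, -0.1]
finger_gap: 0.3
```

carry_out(commands=[[[0,0,0,0,0,0,0],[0,0,0,0,0,0,0]]])

```text
time: 1.9
tool_pos: [488.3, -268.2, 187.2]
tcp_rot: [179.9, -0.1, 12.8]
ft_force: [-0.3, 0.4, 0.1]
finger_gap: -0.0
```

carry_out(commands=[[[0,2,-4,4,0,0,0],[0,2,-4,9,0,0,0],[0,2,-4,14,0,0,0],[0,2,-4,18,0,0,0],[0,2,-4,18,0,0,0]]])

```text
time: 2.52
tool_pos: [488.8, -262.8, 166.9]
tcp_rot: [-180.0, 0.0, 12.9]
ft_force: [0.4, 1.0, 1.4]
finger_gap: 0.1
```

carry_out(commands=[[[0,0,0,1.5,0,0,0],[0,0,0,3,0,0,0],[0,0,0,4,0,0,0],[0,0,0,4,0,0,0]]])

```text
time: 3.02
tool_pos: [488.9, -263.0, 164.9]
tcp_rot: [180.0, -0.0, 12.9]
ft_force: [-5.4, 4.9, 14.5]
finger_gap: 0.3
```

carry_out(commands=[[[0,0,0,1,0,0,0],[0,0,0,2,0,0,0],[0,0,0,2,0,0,0]]])

```text
time: 3.4
tool_pos: [489.1, -263.0, 164.6]
tcp_rot: [179.9, -0.0, 12.9]
ft_force: [-11.8, 8.9, 26.7]
finger_gap: -0.1
```

carry_out(commands=[[[0,0,0,-30,0,0,0],[0,0,0,-87,0,0,0],[0,183,-572,-87,0,0,14],[0,183,-572,-87,0,0,14],[0,183,-572,-87,0,0,14]]])

```text
time: 4.03
tool_pos: [504.3, -78.2, 248.0]
tcp_rot: [180.0, 0.0, -1.2]
ft_force: [0.7, 0.8, 0.3]
finger_gap: -0.1
```

Run:
```python
from h import *
s=r.sense(); print(s['time'],s['tool_pos'],s['tcp_rot'],s['joint_pos'].round(1))
```

```text
4.025 [504.33769505 -78.20559484 247.98430786] [ 1.79989239e+02  1.44999395e-05 -1.24890954e+00] [-14.6  -6.5  99.5  -0.   86.9  76.7]
```

carry_out(commands=[[[0,27,-414,0,0,0,0],[0,27,-414,0,0,0,0],[0,27,-414,0,0,0,0],[0,27,-414,0,0,0,0],[0,27,-414,0,0,0,0]]])

```text
time: 4.65
tool_pos: [530.8, 233.6, 247.9]
tcp_rot: [180.0, -0.0, -1.1]
ft_force: [1.3, -0.5, 0.6]
finger_gap: -0.1
```

carry_out(commands=[[[0,11,-110,0,0,0,0],[0,11,-110,0,0,0,0],[0,11,-110,0,0,0,0],[0,11,-110,0,0,0,0]]])

```text
time: 5.15
tool_pos: [544.0, 341.1, 247.4]
tcp_rot: [179.9, 0.1, -1.1]
ft_force: [0.3, -0.1, 0.4]
finger_gap: -0.1
```

Run:
```python
from h import *
s=r.sense(); print(s['tool_pos'],s['tcp_rot'])
im,c=snap('wrist','w2.png'); p=s['tool_pos']
print(proj(c,[[574,338,110],[593,338,117],p-[0,0,19]]))
```

```text
[543.96717241 341.14950084 247.39454816] [ 1.79929219e+02  5.72684291e-02 -1.09726566e+00]
[[285.79748842 164.06314427]
 [285.41944406 138.44830727]
 [282.94559225 278.2493061 ]]
```

View pics/w2.png

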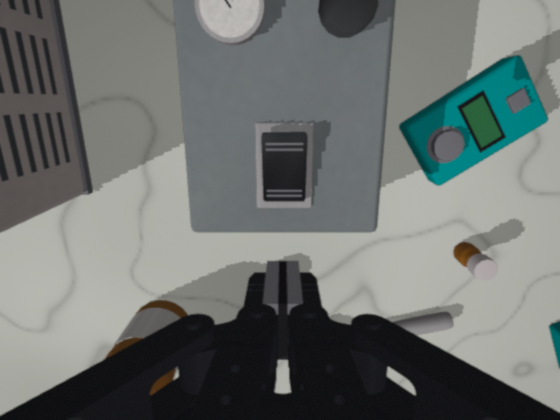

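Rocker spans columns 263–308 and rows 132–202, its bezel (256..313, 123..207); the bottle at the lower left is clear of the fingers.

Run:
```python
from h import *
c=np.load('pics/w2.png.npy',allow_pickle=True).item()
for u,v,z in((284.5,123,103),(284.5,207,103),(285,132,119),(285,202,107),(285,132,117),(192,232,100),(379,232,100)): print(u,v,z,ray(c,u,v,z).round(1))
```

```text
284.5 123 103 [602.6 338.3 103. ]
284.5 207 103 [539.5 339.5 103. ]
285 132 119 [597.5 338.2 119. ]
285 202 107 [544.6 339.1 107. ]
285 132 117 [597.4 338.2 117. ]
192 232 100 [519.5 413.5 100. ]
379 232 100 [516.3 264.6 100. ]
```

carry_out(commands=[[[0,47,2,0,0,0,0],[0,47,2,50,0,0,0],[0,47,2,95,0,0,0],[0,47,2,95,0,0,0],[0,47,2,95,0,0,0]]])

```text
time: 5.82
tool_pos: [592.1, 338.2, 155.7]
tcp_rot: [-179.9, -0.1, -1.2]
ft_force: [0.5, -0.1, 1.0]
finger_gap: 0.1
```

carry_out(commands=[[[0,-1,0,7,0,0,0],[0,-1,0,14,0,0,0],[0,-1,0,19,0,0,0],[0,-1,0,23,0,0,0],[0,-1,0,23,0,0,0]]])

```text
time: 6.45
tool_pos: [591.1, 338.9, 131.1]
tcp_rot: [-180.0, -0.1, -1.1]
ft_force: [2.9, 0.3, 4.2]
finger_gap: -0.3
```

carry_out(commands=[[[0,0,0,1,0,0,0],[0,0,0,2,0,0,0],[0,0,0,3,0,0,0],[0,0,0,3,0,0,0]]])

```text
time: 6.95
tool_pos: [591.6, 338.9, 129.2]
tcp_rot: [-179.9, -0.2, -1.1]
ft_force: [3.7, -1.3, 8.7]
finger_gap: 0.2
```

carry_out(commands=[[[0,0,0,1,0,0,0],[0,0,0,2,0,0,0],[0,0,0,3,0,0,0],[0,0,0,3,0,0,0]]])

```text
time: 7.45
tool_pos: [591.8, 339.1, 128.8]
tcp_rot: [-179.9, -0.2, -1.1]
ft_force: [-3.9, -4.9, 23.0]
finger_gap: -0.2
```

Hard stop felt at 128.8 (tips at 110 mm). I'll back off and look.

carry_out(commands=[[[0,0,0,-30,0,0,0],[0,0,0,-80,0,0,0],[0,-48,0,-120,0,0,0],[0,-48,0,-122,0,0,0],[0,-48,0,-122,0,0,0]]])

```text
time: 8.07
tool_pos: [541.7, 339.6, 245.7]
tcp_rot: [180.0, 0.0, -1.1]
ft_force: [0.3, 0.5, -0.8]
finger_gap: -0.1
```

Run:
```python
from h import *
s=r.sense(); print(s['tool_pos'],s['tcp_rot'])
snap('wrist','w3.png')
a=cv2.imread('pics/w2.png')[110:220,240:330];b=cv2.imread('pics/w3.png')[110:220,240:330]
cv2.imwrite('pics/cmp.png',cv2.resize(np.hstack([a,b]),None,fx=4,fy=4))
```

```text
[541.72511223 339.58452154 245.69277492] [ 1.79973362e+02  4.45431072e-02 -1.08959842e+00]
```

View pics/cmp.png

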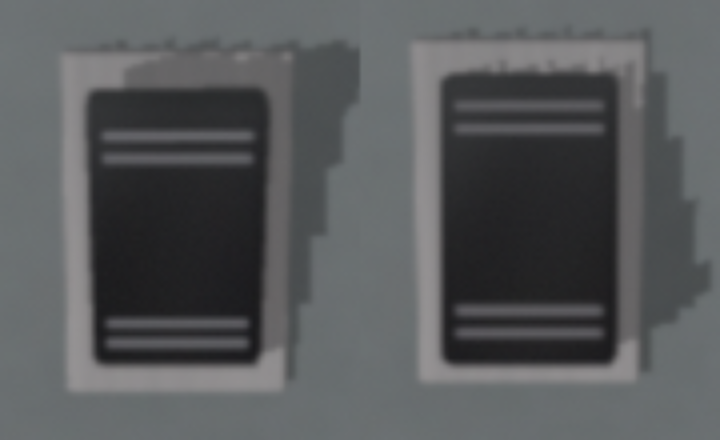

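Left is before, right is after: the shadow has moved to the near half and the raised half is down. Now the timer.

carry_out(commands=[[[0,-100,368,0,0,0,0],[0,-100,368,0,0,0,0],[0,-100,368,0,0,0,0],[0,-100,368,0,0,0,0],[0,-100,368,0,0,0,0]]])

```text
time: 8.75
tool_pos: [453.0, 37.7, 244.3]
tcp_rot: [180.0, 0.2, -1.1]
ft_force: [0.9, -1.0, 0.2]
finger_gap: 0.3
```

carry_out(commands=[[[0,-15,66,0,0,0,0],[0,-15,66,40,0,0,0],[0,-15,66,70,0,0,0],[0,-15,66,70,0,0,0]]])

```text
time: 9.25
tool_pos: [435.4, -26.1, 172.3]
tcp_rot: [-179.9, 0.5, -1.2]
ft_force: [-1.0, 0.7, 0.1]
finger_gap: -0.0
```

Run:
```python
from h import *
s=r.sense(); print(s['tool_pos'],s['tcp_rot'])
im,c=snap('wrist','w4.png'); p=s['tool_pos']
print(proj(c,[[486.5,-30,38],p-[0,0,19]]))
```

```text
[435.35215412 -26.11533136 172.28366161] [-179.92304972    0.48035672   -1.19245671]
[[286.69854851 133.37195273]
 [283.00489324 277.97569906]]
```

View pics/w4.png

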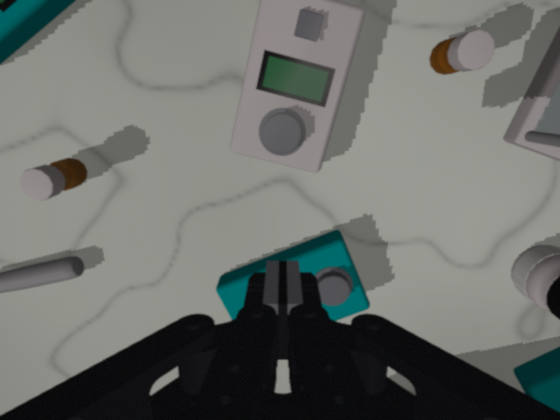

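The round key's top is centred near (281.5,130), with the square key well away at (309,24). The turquoise timer under the fingers lies about 115 mm lower.

Run:
```python
from h import *
c=np.load('pics/w4.png.npy',allow_pickle=True).item()
p=ray(c,281.5,130.5,38); print(p, np.linalg.norm(ray(c,281.5,130,38)-ray(c,309,24,33)))
s=r.sense(); print(s['tool_pos'])
```

```text
[488.54360371 -26.42038683  38.        ] 69.88384753360491
[436.71249966 -26.07733161 174.50536134]
```

carry_out(commands=[[[0,51,0,0,0,0,0],[0,51,0,50,0,0,0],[0,51,0,95,0,0,0],[0,51,0,102,0,0,0],[0,51,0,102,0,0,0]]])

```text
time: 9.93
tool_pos: [489.9, -27.0, 75.7]
tcp_rot: [180.0, -0.0, -1.1]
ft_force: [-0.0, -0.4, 1.2]
finger_gap: -0.0
```

carry_out(commands=[[[0,0,0,0,0,0,0]]])

```text
time: 10.05
tool_pos: [491.0, -27.2, 77.1]
tcp_rot: [180.0, -0.2, -1.1]
ft_force: [0.2, 0.1, 0.1]
finger_gap: 0.0
```

carry_out(commands=[[[0,-2.5,0,8,0,0,0],[0,-2.5,0,16,0,0,0],[0,-2.5,0,16,0,0,0]]])

```text
time: 10.42
tool_pos: [485.7, -26.9, 57.5]
tcp_rot: [-180.0, 0.1, -1.1]
ft_force: [-0.2, 0.9, 0.3]
finger_gap: -0.1
```

carry_out(commands=[[[0,1,0,4,0,0,0],[0,1,0,8,0,0,0],[0,1,0,10.5,0,0,0],[0,1,0,10.5,0,0,0]]])

```text
time: 10.92
tool_pos: [488.0, -27.0, 51.4]
tcp_rot: [180.0, 0.0, -1.1]
ft_force: [-22.3, 2.7, 42.4]
finger_gap: -0.1
```

At the stop (51.4), but the force is higher than needed, so I'll ease off slightly while holding.

carry_out(commands=[[[0,0,0,-1,0,0,0],[0,0,0,-1,0,0,0],[0,0,0,-1,0,0,0],[0,0,0,-1,0,0,0],[0,0,0,-1,0,0,0]]])

```text
time: 11.55
tool_pos: [487.9, -27.0, 51.5]
tcp_rot: [180.0, 0.0, -1.1]
ft_force: [-16.7, 1.9, 32.2]
finger_gap: -0.0
```

carry_out(commands=[[[0,0,0,0,0,0,0],[0,0,0,0,0,0,0],[0,0,0,-15,0,0,0],[0,0,0,-60,0,0,0],[0,0,0,-110,0,0,0]]])

```text
time: 12.18
tool_pos: [486.7, -26.8, 159.2]
tcp_rot: [-180.0, 0.1, -1.1]
ft_force: [1.5, 0.7, -0.3]
finger_gap: -0.1
```

carry_out(commands=[[[0,-51,0,-10,0,0,0],[0,-51,0,-10,0,0,0],[0,-51,0,-10,0,0,0]]])

```text
time: 12.55
tool_pos: [436.9, -26.0, 169.0]
tcp_rot: [180.0, -0.1, -1.1]
ft_force: [-0.4, -0.6, -0.5]
finger_gap: -0.1
```

Run:
```python
from h import *
s=r.sense(); print(s['time'],s['tool_pos'],s['ft_force'])
im,c=snap('wrist','w5.png')
a=cv2.imread('pics/w4.png');c4=np.load('pics/w4.png.npy',allow_pickle=True).item()
for n,i,cc in(('w4',a,c4),('w5',cv2.imread('pics/w5.png'),c)):
    h=cv2.cvtColor(i,cv2.COLOR_BGR2HSV); m=cv2.inRange(h,(45,90,40),(80,255,200)); m[:,:230]=0;m[:,380:]=0;m[140:]=0
    M=cv2.moments(m,True);print(n,M['m00'],ray(cc,M['m10']/M['m00'],M['m01']/M['m00'],28).round(1))
im,c=snap('top','top1.png')
t=cv2.imread('pics/top1.png')[90:300,150:450]
cv2.imwrite('pics/fin.png',np.vstack([cv2.resize(cv2.imread('pics/w5.png')[:200],(640,228)),cv2.resize(t,(640,360))[:372]]))
```

```text
12.55 [436.92946411 -26.03112888 168.99796223] [-0.42232231 -0.56037069 -0.4895892 ]
w4 595.0 [527.9 -22.7  28. ]
w5 495.0 [528.3 -21.8  28. ]
```

View pics/fin.png

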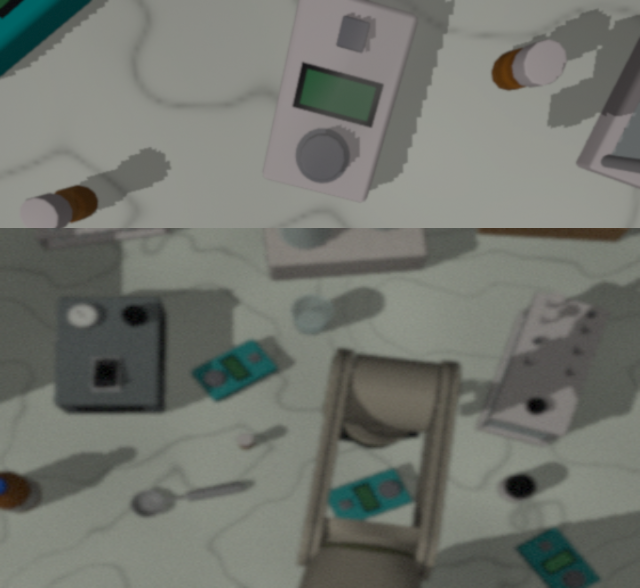

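The timer hasn't moved, its key is up, and nothing else has been disturbed.

```bash
python3 -c "
from bench import r
print(r.hand_in())"
```

```text
the job is handed in; nothing more can be done
None
```

I finished all three presses in the order asked with the fingers closed, and handed the job in at about 12.6 s of the 61 s allowed.

| Step | Stop felt at (tip height above bench) | Force at the tips |
|---|---|---|
| Vent plunger pushed down | about 146 mm (146 mm expected) | 27 N |
| Rocker pressed at its raised half | about 110 mm (110 mm expected) | 23 N |
| Timer's round key, held about 1 s and released | about 32.5 mm (33 mm expected) | 42 N at first, eased to 32 N |

**Last checks:**
- **Rocker:** before and after close-ups show it tipped over.
- **Timer:** its display measured within about 1 mm of where it was before the press, so the case stayed put. The round key looks up again, and I never touched the square key.
- **Loose things:** the beaker, bottle, vial_a, jar and scoop look to be where they stood in the last top view, and vial_b in the last wrist view. I judged these by eye only.
- **Robot:** clear of everything, with the wrist force near zero.

**Less sure:**
- **Vent plunger:** I confirmed it only by the hard stop and height, with no close-up afterwards.
- **Round key:** the first press was harder than intended, with about 22 N of sideways force as well. It stayed well under the 120 N wrist limit. The 40 N limit is for the arm and gripper body, and only the fingertips touched the key.

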